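Square the sole plate with the spring clip

TASK

Square up the loose iron sole plate in the jig: take the swing clip by its knurled finger post and swing it round its pivot screw until its spring leaf rides up onto the plate's edge and its roller pushes the plate back flush against the fence; press it snug there for a good second with roughly 8 newtons at the post (the lever about doubles it, and the fence must never take more than 20). Then swing the clip clear again, at least 45 degrees off, leaving the plate squared against the fence. Move the plate only with the clip, never with the fingers, and leave the things lying around alone.

Things in the scene. Friction and masses are not known exactly. Their poses are not given: they have to be found in the camera images.
- jig: Grey-painted steel jig base fixed to the bench, 200 (x) x 120 (y) x 16 mm, its flat top (16 mm above the bench) being the bed. Origin at the centre of its underside; its x axis runs along the fence, its y axis points towards the fence.
- pivot (a point): Top of the clip's pivot screw (vertical axis), 36 mm above the bench, at x -55, y -30 mm in the jig's frame.
- clip (a joint): Swing clip's angle about the pivot screw, rad. At 0 its flat steel arm (12 mm wide, top 31.5 mm above the bench) points along jig +x, parallel to the fence; negative is swung away from the fence (-1.57: along jig -y). Range -1.6 to 0.3; starts -1.45 to -1.05; stays where left (0.5 N at the post). Home on the plate is anywhere from -0.2 to 0.2, not to be told from poses (see post): no joint stop, only felt resistance.
- post (a point): Knurled round steel finger post near the clip's end, 95 mm from the pivot axis, 15 mm across, 31.5 to 73.5 mm above the bench; this point is on its axis, 56 mm above the bench. Under the arm, 50 mm from the pivot, hangs a free-turning roller, 12 mm across, that bears on the plate's near edge; it is locked up to 3 mm to either side of the arm's middle, differently each time, and not measured. All parts around the post are lower than 38 mm.
- bead (a point): Centre of the bead (10 mm across, 14 mm long) of the brass spring leaf, 64 mm along the arm from the pivot, 18 mm to its fence side; an upturned toe reaches 14 mm further. At rest the bead's underside is 1.5 mm below the plate's top; the toe meets the plate's edge and rides up (spring 2.4 N), taking 1 to 4 N at the post, perhaps sliding the plate. Home, the bead lies 6 to 18 mm inside its edge.
- fence: Steel fence bar on the bed, 110 (x) x 12 (y) x 12 mm, held by two brass thumb screws; origin at the centre of its underside. Fixed during the job, but set differently each time (its centre at y 26 to 38 mm, x -2 mm in the jig's frame). Its working face is its -y face, 6 mm from its origin.
- sole_plate: Loose scuffed iron sole plate lying flat on the bed between clip and fence, 70 (x) x 50 (y) x 8 mm, about 0.22 kg; origin at the centre of its underside, x along its length, y towards the fence. It starts 5 to 13 mm short of the fence and up to 0.08 rad askew. It slides on the bed with friction of about 0.6, more under the leaf.
- plate_back (a point): Middle of the plate's back edge (the +y edge that must lie flush against the fence), at half its thickness.
- wrench_head: Bystander: knurled steel torque wrench head lying on the bench, 68 mm long, 34 mm high; origin under its thick end. Leave alone.
- ferrule: Bystander: gold plastic ferrule, a tube 17 mm across and 26 mm tall, standing; origin at the centre of its underside. Leave alone.
- weight_dish: Bystander: white dish, 72 mm across, 26 mm tall; origin at the centre of its underside. Leave alone.
Mind the look-alikes: they are no part of the job. Of the things like the sole_plate, leave any that is orange or red; of the rest the larger one is meant.

How it is judged (in metres and radians):
On the way:
1. the clip is swung on: its bead lies on top of the plate, inside its edge, and its roller presses the plate squarely against the fence with more than 5 N (contact force between sole_plate and fence above 5 N and y of bead in the frame of sole_plate above -0.0205 m and z of bead in the frame of sole_plate above 0.011 m and y of plate_back in the frame of fence between -0.0085 and -0.004 m and angle between the x axis of sole_plate and the x axis of fence, either way round below 0.035 rad), for 0.8 s.
At the end, for the whole second after the job is handed in: The clip is swung clear (joint below -0.75 rad, i.e. 43 degrees or more off); the plate lies flat and still on the bed with the middle of its back edge within 2.5 mm of the fence's face, parallel to the fence within 0.035 rad, and not shifted along it by more than 30 mm from the fence's middle (value of joint clip below -0.75 rad and y of plate_back in the frame of fence between -0.0085 and -0.004 m and angle between the x axis of sole_plate and the x axis of fence, either way round below 0.035 rad and angle between sole_plate's own z axis and vertical below 0.05 rad and linear speed of sole_plate below 0.01 m/s and x of plate_back in the frame of fence between -0.03 and 0.03 m); the robot touches nothing.
It fails at once if the fence takes more than 20 N from the plate (contact force between sole_plate and fence above 20 N).
It fails at once if the fingers push on the plate (contact force between the fingers and sole_plate above 1 N).
It fails at once if a bystander is moved by more than 15 mm (distance of any of wrench_head, ferrule, weight_dish from where it was at the start of the episode above 0.015 m).
It also fails if it takes over 72 s, if anything falls off the work surface, if the arm or the gripper's body presses on something with over 40 N, if the wrist force passes 120 N, or if a joint passes its speed limit or range.

ROBOT

A 6-joint arm with a two-finger parallel gripper is mounted at the origin on the work surface. World frame = base frame: x ahead of the robot, y to its left, z up, the work surface at z = 0. Lengths are in mm, angles in rad, forces in N, time in s.
With the tool pointing down it reaches from about 300 to 775 mm from the base axis. Payload 14.6 kg.
Tool frame: the origin (TCP) lies at the very end of the fingers, on their centre line; the grasp point (between the pads) lies 19 mm behind it; y points along the fingers, z is the direction in which the jaws open and shut, and the axes are right-handed (so a half turn about y gives the same grasp; the last joint's range is limited). The gripper opens to 94 mm and grips with 3 to 60 N. Pads are 16 mm wide; open, the fingers measure 119 mm over their backs; the gripper's body (75 mm by 177 mm) begins 78 mm behind the grasp point.
Start: joints at [1.271, 0.3, 1.521, -0, 1.321, -0.067], TCP at [126.885, 535.154, 205.446] pointing down, gripper open.
Joint ranges: [-3.03, 3.03], [-0.79, 2.21], [0.23, 2.52], [-1.04, 4.18], [0, 3.07], [-2.55, 2.55]. Speed limits (rad/s): [2.22, 2.22, 2.57, 3.14, 3.14, 3.14].

INTERFACE

Orientations are given as [roll, pitch, yaw] about the fixed x, y, z axes, in that order (R = Rz(yaw) Ry(pitch) Rx(roll)).
In Python, from cell import manip, imaging, ticket gives the robot as it stands.
- The arm moves only by the shell command python3 -m inch 'ROWS' [FORCE]. ROWS is JSON, a list of rows, each a list of 3 entries, a list of its own where there are three numbers: the turn, a rotation vector about the world's x, y, z in degrees, then the shift along the world's x, y, z in m, then the finger opening in m, from 0 to 0.094. In form: [[[wx, wy, wz], [tx, ty, tz], jaw], ...]. A call has exactly 10 rows; each row shifts and turns the commanded pose from where the row before left it; what a row does not reach is not made up. A row lasts 1/12 s, in which the tool goes at most 41.7 mm and 7.16 degrees, less where a joint would pass 70% of its speed; a pose out of reach is approached as far as the arm can. A call with a gripper value outside its range is refused whole. The fingers move at their own pace and stop on an object; FORCE is the grip in N (left out, the last holds). Time passes only in rows, so rows that do not move let the fingers close, or fill a call up. It gives the time, the measured TCP pose, the force and the opening at its end, in the units of the state.
- manip.read_state(): the state, without advancing time (a new reading comes with each control period).
- imaging.camera(name): name is "scene" or "top"; returns a dict with "pixels" (480x640x3 uint8, red, green, blue), "depth" (480x640 float32, mm along the optical axis (not along the pixel's ray), 0 where there is no reading), "mtx" (3x3 intrinsics, pixels), "pose" (4x4, takes a point from camera to world coordinates). Camera axes: x right, y up, looking along -z (the intrinsics and any distortion apply to the point x, -y, -z); pixel columns grow to the right and rows downward; lengths in mm; the calibration is good to about 2 mm. A picture is of the moment at which its call begins.
- ticket.sign_off(): hands the job in, once; it reports no verdict.
The state is a dict: "clock": time; "joints": joint angles; "qd": joint speeds; "effort": joint torques, N m; "eef_pos": TCP position; "eef_rot": TCP orientation; "wrist_force": force on the tool from outside, world axes, zero at the start; "moment": the same for the moment, N m; "finger_gap": finger opening in mm.
Only numpy, scipy, OpenCV 4.12 (cv2) and the standard library are available. Lean on these libraries where they do the work, as an engineer would, in place of code of your own. Each camera call takes 0.05 s, during which the arm holds its last target. There are 200 camera calls.

## Working session

There is one attempt and no reset: what is moved stays moved. The work goes in short steps, Python scripts to look and compute and a shell command to move; the robot and the scene stay as the last step left them, time stands still between calls to the robot, and variables do not carry over. Pictures are saved under pics/ and viewed, on a budget of 10 in all, crops included, one or two more only if the job needs it, and the job is handed in when it is done.

```bash
ls; mkdir -p pics; python3 - <<'E'
from cell import manip, imaging
import cv2,numpy as np
s=manip.read_state();print(s)
for n in("scene","top"):
    c=imaging.camera(n);np.savez(f"pics/{n}0.npz",**c)
    cv2.imwrite(f"pics/{n}0.png",c["pixels"][:,:,::-1]);print(n,c["mtx"],c["pose"],[k for k in c])
E
```

```text
pics
{'clock': 0.0, 'joints': array([ 1.27138329e+00,  3.00491051e-01,  1.52159694e+00, -3.82712362e-06,
        1.32071324e+00, -6.66123343e-02]), 'qd': array([ 0.00049596,  0.00026429,  0.00251261, -0.0001056 ,  0.00134534,
        0.00166459]), 'effort': array([-1.68480554e-03, -5.31812561e+01, -3.52721214e+01,  7.07562268e-02,
        2.46234139e-02, -1.05894815e-04]), 'eef_pos': array([126.81645784, 534.89856195, 204.86868585]), 'eef_rot': array([-1.57200247e+00,  7.67478394e-05, -2.32799798e-01]), 'wrist_force': array([0.49266966, 1.2970284 , 0.01531868]), 'moment': array([0.02010108, 0.0101152 , 0.00937634]), 'finger_gap': 94.07637819988912}
scene [[503.96712631   0.         327.19630285]
 [  0.         503.96712631 235.47877365]
 [  0.           0.           1.        ]] [[-2.77523673e-01 -6.41437167e-01  7.15219527e-01  1.21517281e+03]
 [ 9.60696787e-01 -1.90327814e-01  2.02081685e-01  1.74368734e+02]
 [ 6.50346547e-03  7.43191553e-01  6.69047099e-01  6.19795015e+02]
 [ 0.00000000e+00  0.00000000e+00  0.00000000e+00  1.00000000e+00]] ['pixels', 'depth', 'mtx', 'pose']
top [[584.24528913   0.         317.28058858]
 [  0.         584.24528913 223.75427862]
 [  0.           0.           1.        ]] [[ 1.74374089e-02  9.98464677e-01 -5.25759099e-02  5.47308005e+02]
 [-9.99847947e-01  1.74205930e-02 -7.78127087e-04  1.46030302e+01]
 [ 1.38971118e-04  5.25814841e-02  9.98616627e-01  1.00344050e+03]
 [ 0.00000000e+00  0.00000000e+00  0.00000000e+00  1.00000000e+00]] ['pixels', 'depth', 'mtx', 'pose']
```

View pics/top0.png

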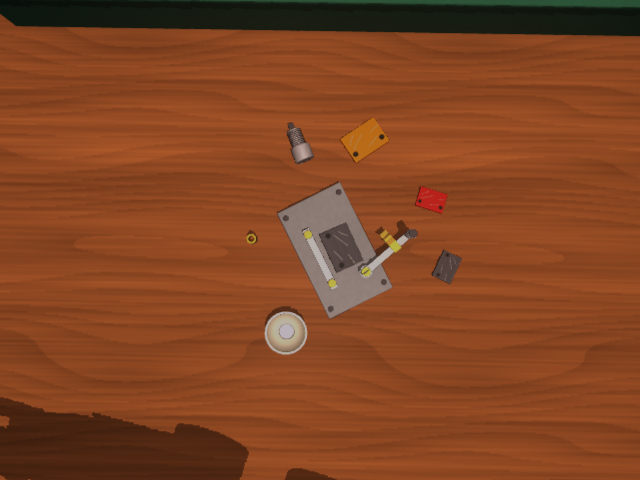

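View pics/scene0.png

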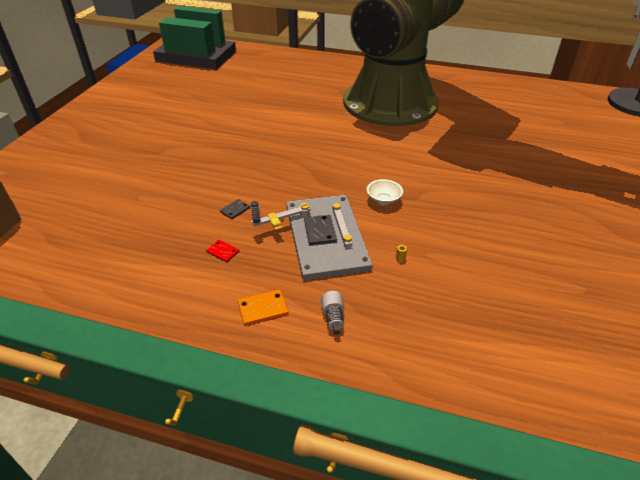

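The top view shows the jig (grey) around (335,250) with a dark plate at (342,247). The clip's pivot is near (366,271) and its post near (411,234). The other plate-like things are orange (365,140), red (431,199) and a small dark one (447,266). The dark plate in the jig is the one meant, since it is neither orange nor red and is larger than the other dark one. I'll confirm with a crop.

```bash
cat > h.py <<'E'
import numpy as np,cv2
def ray(c,u,v,z):
    K,P=c["mtx"],c["pose"]
    d=np.array([(u-K[0,2])/K[0,0],-(v-K[1,2])/K[1,1],-1.]);d=P[:3,:3]@d;o=P[:3,3]
    return (o+d*(z-o[2])/d[2])[:2]
def proj(c,p):
    K,P=c["mtx"],c["pose"];q=P[:3,:3].T@(np.asarray(p,float)-P[:3,3])
    return np.array([K[0,2]+K[0,0]*q[0]/-q[2],K[1,2]+K[1,1]*-q[1]/-q[2]])
E
python3 - <<'E'
from h import *
c=np.load("pics/top0.npz");im=c["pixels"][:,:,::-1]
x0,y0,w,h=265,170,200,150
cv2.imwrite("pics/crop.png",cv2.resize(im[y0:y0+h,x0:x0+w],None,fx=4,fy=4,interpolation=cv2.INTER_CUBIC))
# jig top by depth
P,K=c["pose"],c["mtx"];d=c["depth"].astype(float);v,u=np.mgrid[:480,:640]
pc=np.stack([(u-K[0,2])/K[0,0]*d,-(v-K[1,2])/K[1,1]*d,-d],-1)@P[:3,:3].T+P[:3,3]
z=pc[...,2];print("bench",np.median(z[200:300,150:230]),"post",z[228:240,405:418].max(),"jig",np.median(z[195:210,305:335]))
m=((z>10)&(d>0)).astype(np.uint8);n,l,st,ce=cv2.connectedComponentsWithStats(m)
for i in range(1,n):
    if st[i,4]>40:print(st[i],ce[i])
lab=l[205,320];mj=(l==lab)&(z<21)
pts=pc[(l==lab)&(z<21)][:,:2].astype(np.float32);print(cv2.minAreaRect(pts), len(pts))
mp=pc[(z>50)&(z<90)&(d>0)&(v>200)&(v<260)&(u>390)&(u<430)];print("post pts",len(mp),mp.mean(0) if len(mp) else 0)
E
```

```text
bench -0.5168596393798452 post 1003.4404988097807 jig 15.541818737478934
[    0     0   640    35 18735] [339.32127035  14.39605017]
[287 122  27  41 612] [298.87091503 144.29738562]
[ 277  182  141  137 8864] [338.03452166 249.33901173]
[246 233  11  11  64] [251.40625 238.1875 ]
[265 311  43  43 990] [285.41212121 332.88484848]
((560.7044677734375, -22.678314208984375), (200.40330505371094, 138.57476806640625), 27.47962188720703) 6523
post pts 82 [ 584.32775122 -135.95688537   70.47530978]
```

View pics/crop.png

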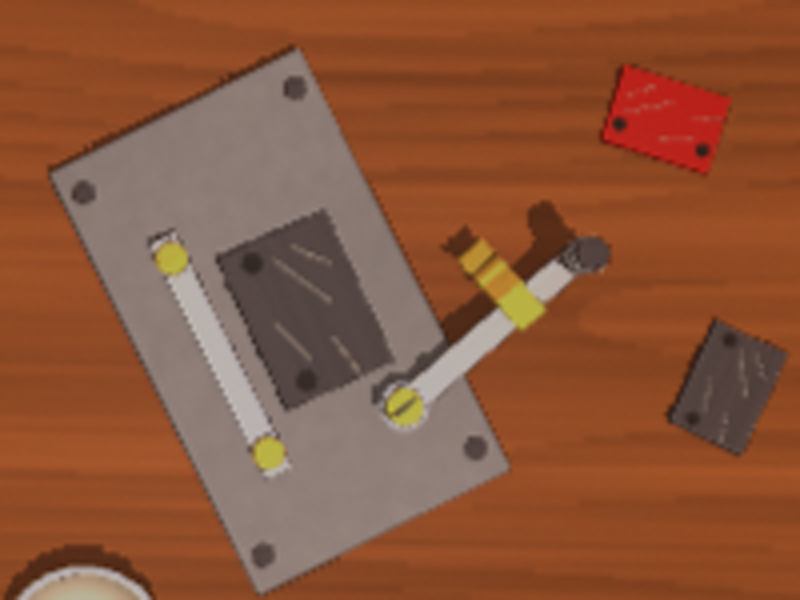

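The crop confirms it: the dark plate in the jig (crop 305,310) is clearly larger than the dark one outside (728,387). The screw is at (404,407), the post top at (592,253) and the fence runs (160,240)–(278,465).

```bash
cat >> h.py <<'E'
def cr(c,u,v,z): return ray(c,265+(u+.5)/4-.5,170+(v+.5)/4-.5,z)
def rect(pts): # BL.. corners ordered (-x+y),(+x+y),(+x-y),(-x-y)
    a,b,cc,d=map(np.array,pts);ce=(a+b+cc+d)/4;x=(b-a)+(cc-d);return ce,np.arctan2(x[1],x[0])
E
python3 - <<'E'
from h import *
c=np.load("pics/top0.npz")
J=[cr(c,*p,16) for p in((262,594),(50,170),(297,47),(509,467))]
jc,ja=rect(J);print("jig",jc,ja,np.linalg.norm(J[1]-J[0]),np.linalg.norm(J[2]-J[1]))
R=np.array([[np.cos(ja),-np.sin(ja)],[np.sin(ja),np.cos(ja)]])
tj=lambda p:R.T@(p-jc)
pv=cr(c,404,407,36);print("pivot seen",pv,"jig frame",tj(pv)," nominal world",jc+R@[-55,-30])
po=cr(c,592,253,73.5);print("post",po,tj(po),"len",np.linalg.norm(po-pv));q=tj(po)-[-55,-30];print("clip",np.arctan2(q[1],q[0]),np.linalg.norm(q))
F=[tj(cr(c,*p,28)) for p in((268,478),(148,238),(174,230),(290,466))];fc,fa=rect(F);print("fence jig",fc,fa,F)
S=[tj(cr(c,*p,24)) for p in((288,411),(216,257),(323,210),(393,359))];sc,sa=rect(S);print("plate jig",sc,sa,S)
E
```

```text
jig [556.7326322  -14.31234691] 0.4821264973745629 199.5594976332756 117.08548877144493
pivot seen [520.91112424 -65.82575611] jig frame [-55.62317812 -29.03228919]  nominal world [521.91195985 -66.39421301]
post [ 584.37333085 -136.75101062] [ -32.28047849 -121.29800205] len 95.17270300015076
clip -1.3269001678905408 94.08242044429906
fence jig [-1.60379182 28.87816473] -0.0039036959375321535 [array([-57.03941856,  34.29655783]), array([54.60055569, 34.26597079]), array([52.72511672, 23.05886825]), array([-56.70142112,  23.89126204])]
plate jig [ -1.32286615 -11.16578843] -0.027886793508511195 [array([-36.13988553,  14.32089926]), array([34.89273121, 12.35777399]), array([ 32.40887359, -36.6404636 ]), array([-36.45318385, -34.70136337])]
```

Jig, pivot, post and plate measurements agree: pivot (521.4,-66.1), post (584.3,-136.6), clip about -1.325, gap to the fence about 9.5 mm, home expected at about -0.06. I'll move over the post with the jaws opening along the tangent (yaw -35°).

```bash
python3 -m inch '[[[0,0,0],[0.0152,-0.0224,0],0.05],[[0,0,0],[0.0152,-0.0224,0],0.05],[[0,0,0],[0.0152,-0.0224,0],0.05],[[0,0,0],[0.0152,-0.0224,0],0.05],[[0,0,0],[0.0152,-0.0224,0],0.05],[[0,0,0],[0.0152,-0.0224,0],0.05],[[0,0,0],[0.0152,-0.0224,0],0.05],[[0,0,0],[0.0152,-0.0224,0],0.05],[[0,0,0],[0.0152,-0.0224,0],0.05],[[0,0,0],[0.0152,-0.0224,0],0.05]]' 20
python3 -m inch '[[[0,0,-2],[0.0152,-0.0224,-0.003],0.05],[[0,0,-2],[0.0152,-0.0224,-0.003],0.05],[[0,0,-2],[0.0152,-0.0224,-0.003],0.05],[[0,0,-2],[0.0152,-0.0224,-0.003],0.05],[[0,0,-2],[0.0152,-0.0224,-0.003],0.05],[[0,0,-2],[0.0152,-0.0224,-0.003],0.05],[[0,0,-2],[0.0152,-0.0224,-0.003],0.05],[[0,0,-2],[0.0152,-0.0224,-0.003],0.05],[[0,0,-2],[0.0152,-0.0224,-0.003],0.05],[[0,0,-2],[0.0152,-0.0224,-0.003],0.05]]'
python3 -m inch '[[[0,0,-2],[0.0152,-0.0224,-0.003],0.05],[[0,0,-2],[0.0152,-0.0224,-0.003],0.05],[[0,0,-2],[0.0152,-0.0224,-0.003],0.05],[[0,0,-2],[0.0152,-0.0224,-0.003],0.05],[[0,0,-2],[0.0152,-0.0224,-0.003],0.05],[[0,0,-2],[0.0152,-0.0224,-0.003],0.05],[[0,0,-2],[0.0152,-0.0224,-0.003],0.05],[[0,0,-1],[0.0152,-0.0224,-0.003],0.05],[[0,0,0],[0.0152,-0.0224,-0.003],0.05],[[0,0,0],[0.0152,-0.0224,-0.003],0.05]]'
```

```text
clock: 0.93
eef_pos: [279.3, 309.9, 205.3]
eef_rot: [-1.571, 0.0, -0.233]
wrist_force: [1.7, -0.1, 0.3]
finger_gap: 49.5
clock: 1.77
eef_pos: [431.3, 85.9, 175.2]
eef_rot: [-1.571, 0.0, -0.584]
wrist_force: [0.1, -0.2, -0.9]
finger_gap: 50.0
clock: 2.6
eef_pos: [583.3, -138.0, 144.8]
eef_rot: [-1.571, 0.001, -0.844]
wrist_force: [0.7, 1.0, 0.3]
finger_gap: 50.1
```

```bash
python3 -m inch '[[[0,0,0],[0.001,0.0014,-0.012],0.05],[[0,0,0],[0,0,-0.012],0.05],[[0,0,0],[0,0,-0.012],0.05],[[0,0,0],[0,0,-0.012],0.05],[[0,0,0],[0,0,-0.012],0.05],[[0,0,0],[0,0,-0.012],0.05],[[0,0,0],[0,0,-0.012],0.05],[[0,0,0],[0,0,-0.012],0.05],[[0,0,0],[0,0,-0.007],0.05],[[0,0,0],[0,0,0],0.05]]' 20
python3 - <<'E'
from cell import imaging
import cv2
from h import *
o=[]
for n in("scene","top"):
    c=imaging.camera(n); u,v=proj(c,[584.3,-136.6,60]).astype(int)
    p=c["pixels"][max(v-50,0):v+50,u-65:u+65,::-1];o.append(cv2.resize(p,(390,300),interpolation=cv2.INTER_CUBIC));print(n,u,v)
cv2.imwrite("pics/grip1.png",cv2.hconcat(o))
E
```

```text
clock: 3.43
eef_pos: [583.1, -135.2, 40.5]
eef_rot: [-1.572, 0.002, -0.844]
wrist_force: [-0.9, 0.4, -0.4]
finger_gap: 50.1
scene 254 208
top 411 233
```

View pics/grip1.png

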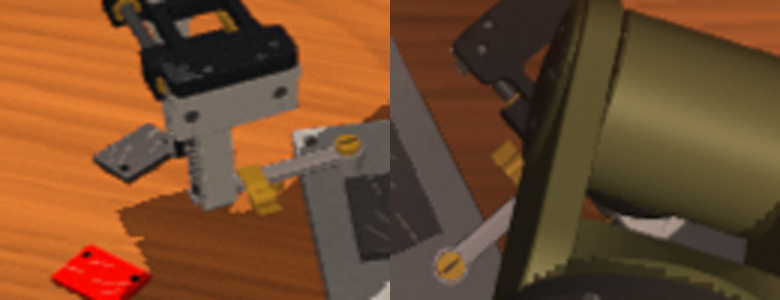

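The fingers straddle the post: in the left half one finger is in front near (215,170), with the arm ending between the fingers. In the right half the arm of the robot hides it. I'll close now.

```bash
python3 -m inch '[[[0,0,0],[0.0,0.0,0],0.01],[[0,0,0],[0,0,0],0.01],[[0,0,0],[0,0,0],0.01],[[0,0,0],[0,0,0],0.01],[[0,0,0],[0,0,0],0.01],[[0,0,0],[0,0,0],0.01],[[0,0,0],[0,0,0],0.01],[[0,0,0],[0,0,0],0.01],[[0,0,0],[0,0,0],0.01],[[0,0,0],[0,0,0],0.01]]' 20
cat >> h.py <<'E'
PV=np.array([521.4,-66.1]);JA=.482
def plan(a0,a1,n,r=95.,p=None):
    "rows (turn deg, dx,dy mm) from world arm angle a0 to a1"
    a=np.linspace(a0,a1,n+1);q=PV+r*np.c_[np.cos(a),np.sin(a)]
    if p is not None:q[0]=p
    return np.degrees(np.diff(a)).round(2)[0],np.diff(q,axis=0).round(1)
E
python3 - <<'E'
from h import *
from cell import manip
s=manip.read_state();p=s["eef_pos"][:2];d=p-PV;print(p,np.hypot(*d),np.arctan2(d[1],d[0])-JA,s["finger_gap"],s["wrist_force"])
a=JA-1.325;print(*plan(a,JA-.62,10)); print(*plan(JA-.62,JA-.42,10))
E
```

```text
clock: 4.37
eef_pos: [583.9, -135.5, 42.6]
eef_rot: [-1.571, -0.0, -0.844]
wrist_force: [-0.1, -0.5, 1.5]
finger_gap: 13.3
[ 583.9443314  -135.52376554] 93.44224212295717 -1.3194805442966833 13.253072217786794 [-0.1126395  -0.48436418  1.48490716]
4.04 [[4.8 4.6]
 [4.5 5. ]
 [4.1 5.3]
 [3.8 5.5]
 [3.4 5.8]
 [2.9 6. ]
 [2.5 6.2]
 [2.1 6.4]
 [1.6 6.5]
 [1.2 6.6]]
1.15 [[ 0.2  1.9]
 [ 0.2  1.9]
 [ 0.2  1.9]
 [ 0.1  1.9]
 [ 0.1  1.9]
 [ 0.1  1.9]
 [ 0.   1.9]
 [-0.   1.9]
 [-0.1  1.9]
 [-0.1  1.9]]
```

```bash
python3 -m inch '[[[0,0,4],[0.0048,0.0046,0],0.01],[[0,0,4],[0.0045,0.005,0],0.01],[[0,0,4],[0.0041,0.0053,0],0.01],[[0,0,4],[0.0038,0.0055,0],0.01],[[0,0,4],[0.0034,0.0058,0],0.01],[[0,0,4],[0.0029,0.006,0],0.01],[[0,0,4],[0.0025,0.0062,0],0.01],[[0,0,4],[0.0021,0.0064,0],0.01],[[0,0,4],[0.0016,0.0065,0],0.01],[[0,0,4],[0.0012,0.0066,0],0.01]]'
python3 - <<'E'
from h import *
from cell import manip,imaging
s=manip.read_state();p=s["eef_pos"][:2];d=p-PV;print(p,np.hypot(*d),np.arctan2(d[1],d[0])-JA,s["finger_gap"],s["wrist_force"])
o=[]
for n in("scene","top"):
    c=imaging.camera(n); u,v=proj(c,[570,-50,30]).astype(int)
    q=c["pixels"][max(v-50,0):v+50,u-65:u+65,::-1];o.append(cv2.resize(q,(390,300),interpolation=cv2.INTER_CUBIC));print(n,u,v)
cv2.imwrite("pics/sw1.png",cv2.hconcat(o))
E
```

```text
clock: 5.2
eef_pos: [614.0, -77.0, 42.4]
eef_rot: [-1.571, 0.002, -0.142]
wrist_force: [-9.2, 0.1, 6.4]
finger_gap: 13.6
[614.00788331 -77.04117815] 93.25196743187767 -0.5996000700883509 13.61435370866331 [-9.24332802  0.11517726  6.40232006]
scene 304 225
top 356 241
```

View pics/sw1.png

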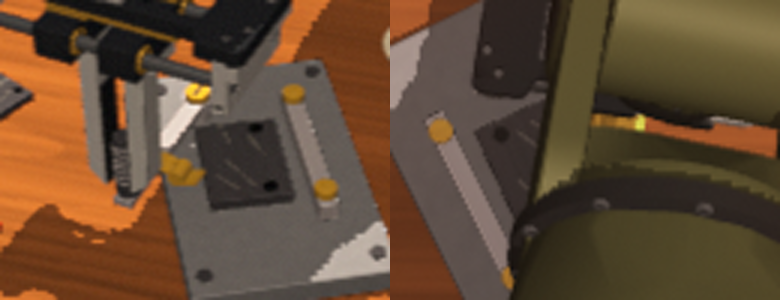

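The clip is at about -0.6 and the leaf toe sits just at the plate's corner (left half, 190,175). The plate has not been touched yet. Radial force is -9 N, so I'll ease inward by about 1 mm on the way.

```bash
python3 -m inch '[[[0,0,1.15],[0,0.0019,0],0.01],[[0,0,1.15],[0,0.0019,0],0.01],[[0,0,1.15],[0,0.0019,0],0.01],[[0,0,1.15],[0,0.0019,0],0.01],[[0,0,1.15],[0,0.0019,0],0.01],[[0,0,1.15],[0,0.0019,0],0.01],[[0,0,1.15],[-0.0001,0.0019,0],0.01],[[0,0,1.15],[-0.0001,0.0019,0],0.01],[[0,0,1.15],[-0.0001,0.0019,0],0.01],[[0,0,1.15],[-0.0001,0.0019,0],0.01]]'
cat > st.py <<'E'
from h import *
from cell import manip
s=manip.read_state();p=s["eef_pos"][:2];d=p-PV;a=np.arctan2(d[1],d[0]);f=s["wrist_force"]
print("r",np.hypot(*d).round(2),"clip",(a-JA).round(4),"radial",(f[:2]@[np.cos(a),np.sin(a)]).round(2),"tang",(f[:2]@[-np.sin(a),np.cos(a)]).round(2),"fz",f[2].round(2),"mom",s["moment"].round(2))
E
python3 st.py; python3 -c "
from h import *
print(*plan(JA-.42,JA-.22,10))"
```

```text
clock: 6.13
eef_pos: [614.4, -58.5, 42.5]
eef_rot: [-1.571, -0.0, 0.057]
wrist_force: [-4.2, -0.8, 3.8]
finger_gap: 13.3
r 93.35 clip -0.4006 radial -4.29 tang -0.46 fz 3.82 mom [-0.35  0.77 -0.02]
1.15 [[-0.1  1.9]
 [-0.2  1.9]
 [-0.2  1.9]
 [-0.3  1.9]
 [-0.3  1.9]
 [-0.3  1.9]
 [-0.4  1.9]
 [-0.4  1.9]
 [-0.4  1.8]
 [-0.5  1.8]]
```

```bash
python3 -m inch '[[[0,0,1.15],[-0.0002,0.0019,0],0.01],[[0,0,1.15],[-0.0002,0.0019,0],0.01],[[0,0,1.15],[-0.0003,0.0019,0],0.01],[[0,0,1.15],[-0.0003,0.0019,0],0.01],[[0,0,1.15],[-0.0004,0.0019,0],0.01],[[0,0,1.15],[-0.0004,0.0019,0],0.01],[[0,0,1.15],[-0.0004,0.0019,0],0.01],[[0,0,1.15],[-0.0004,0.0019,0],0.01],[[0,0,1.15],[-0.0005,0.0018,0],0.01],[[0,0,1.15],[-0.0005,0.0018,0],0.01]]'
python3 st.py; python3 - <<'E'
from h import *
from cell import imaging
print(*plan(JA-.22,JA-.12,10))
c=imaging.camera("scene"); u,v=proj(c,[570,-30,30]).astype(int)
q=c["pixels"][max(v-50,0):v+50,u-65:u+65,::-1];cv2.imwrite("pics/sw2.png",cv2.resize(q,(650,500),interpolation=cv2.INTER_CUBIC))
E
```

```text
clock: 6.97
eef_pos: [611.1, -39.5, 42.6]
eef_rot: [-1.571, -0.001, 0.258]
wrist_force: [1.3, -0.9, 4.4]
finger_gap: 14.0
r 93.52 clip -0.1933 radial 0.97 tang -1.26 fz 4.43 mom [-0.07 -0.27  0.01]
0.57 [[-0.3  0.9]
 [-0.3  0.9]
 [-0.3  0.9]
 [-0.3  0.9]
 [-0.3  0.9]
 [-0.3  0.9]
 [-0.3  0.9]
 [-0.3  0.9]
 [-0.3  0.9]
 [-0.3  0.9]]
```

View pics/sw2.png

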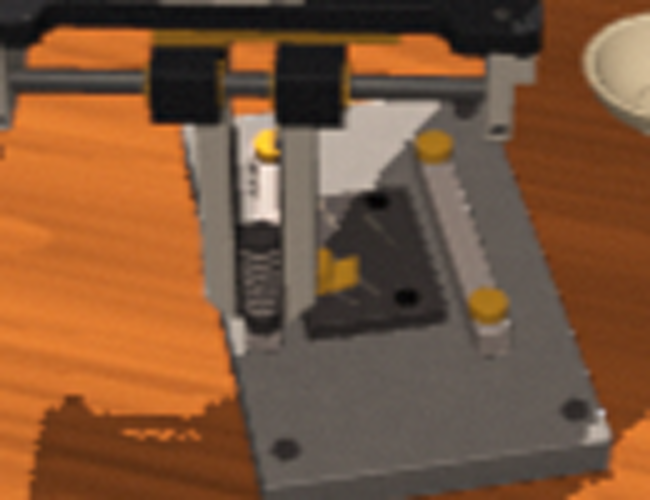

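```bash
python3 -m inch '[[[0,0,0.24],[-0.0001,0.0004,0],0.01],[[0,0,0.24],[-0.0001,0.0004,0],0.01],[[0,0,0.24],[-0.0001,0.0004,0],0.01],[[0,0,0.24],[-0.0001,0.0004,0],0.01],[[0,0,0.24],[-0.0001,0.0004,0],0.01],[[0,0,0.24],[-0.0001,0.0004,0],0.01],[[0,0,0.24],[-0.0001,0.0004,0],0.01],[[0,0,0.24],[-0.0001,0.0004,0],0.01],[[0,0,0.24],[-0.0002,0.0004,0],0.01],[[0,0,0.24],[-0.0002,0.0004,0],0.01]]'
python3 st.py; python3 - <<'E'
from h import *
from cell import imaging
c=np.load("pics/scene0.npz"); u,v=proj(c,[570,-30,30]).astype(int)
R=np.array([[np.cos(JA),-np.sin(JA)],[np.sin(JA),np.cos(JA)]])
for n,x,y,z in(("plate+x back",447,318,24),("plate-x back",402,190,24),("fence top face edge+",483,305,28),("fence bottom +",478,350,16)):
    w=ray(c,u-65+(x+.5)/5-.5,max(v-50,0)+(y+.5)/5-.5,z);print(n,R.T@(w-[556.7,-14.3]))
c=imaging.camera("scene")
q=c["pixels"][max(v-50,0):v+50,u-65:u+65,::-1];cv2.imwrite("pics/sw3.png",cv2.resize(q,(650,500),interpolation=cv2.INTER_CUBIC))
E
```

```text
clock: 7.85
eef_pos: [609.8, -35.7, 42.6]
eef_rot: [-1.571, -0.001, 0.298]
wrist_force: [5.7, -0.6, 3.2]
finger_gap: 13.7
r 93.5 clip -0.1508 radial 5.24 tang -2.39 fz 3.19 mom [ 0.01 -0.99  0.02]
plate+x back [39.20976906 15.52612476]
plate-x back [-32.50152031  14.35009457]
fence top face edge+ [39.30962649 28.30114075]
fence bottom + [48.97987511 24.64514055]
```

View pics/sw3.png

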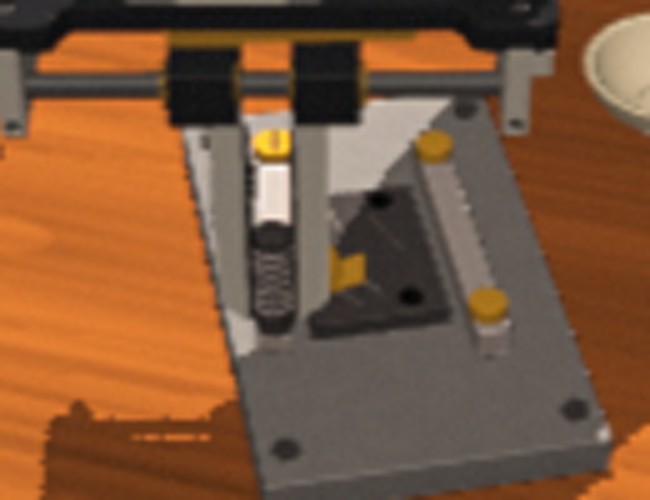

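The clip is now against the plate and has slid it slightly. The gap to the fence is still visible, by measurement about 7 mm. Continuing, and easing 0.7 mm outward.

```bash
python3 -m inch '[[[0,0,0.24],[0,0.0004,0],0.01],[[0,0,0.24],[0,0.0004,0],0.01],[[0,0,0.24],[0,0.0004,0],0.01],[[0,0,0.24],[0,0.0004,0],0.01],[[0,0,0.24],[-0.0001,0.0004,0],0.01],[[0,0,0.24],[-0.0001,0.0004,0],0.01],[[0,0,0.24],[-0.0001,0.0004,0],0.01],[[0,0,0.24],[-0.0001,0.0004,0],0.01],[[0,0,0.24],[-0.0001,0.0004,0],0.01],[[0,0,0.24],[-0.0001,0.0004,0],0.01]]'
python3 st.py
python3 -m inch '[[[0,0,0.18],[-0.0001,0.0003,0],0.01],[[0,0,0.18],[-0.0001,0.0003,0],0.01],[[0,0,0.18],[-0.0001,0.0003,0],0.01],[[0,0,0.18],[-0.0001,0.0003,0],0.01],[[0,0,0.18],[-0.0001,0.0003,0],0.01],[[0,0,0.18],[-0.0001,0.0003,0],0.01],[[0,0,0.18],[-0.0001,0.0003,0],0.01],[[0,0,0.18],[-0.0001,0.0003,0],0.01],[[0,0,0.18],[-0.0001,0.0003,0],0.01],[[0,0,0.18],[-0.0001,0.0003,0],0.01]]'
python3 st.py
python3 - <<'E'
from h import *
from cell import imaging
c=imaging.camera("scene"); u,v=proj(c,[570,-30,30]).astype(int)
q=c["pixels"][max(v-50,0):v+50,u-65:u+65,::-1];cv2.imwrite("pics/sw4.png",cv2.resize(q,(650,500),interpolation=cv2.INTER_CUBIC))
E
```

```text
clock: 8.73
eef_pos: [608.6, -31.9, 42.5]
eef_rot: [-1.571, 0.001, 0.34]
wrist_force: [0.2, -2.0, 7.2]
finger_gap: 13.6
r 93.66 clip -0.1084 radial -0.53 tang -1.96 fz 7.19 mom [-0.31 -0.02  0.01]
clock: 9.57
eef_pos: [607.5, -29.0, 42.5]
eef_rot: [-1.571, 0.001, 0.371]
wrist_force: [-0.3, -2.0, 7.1]
finger_gap: 13.9
r 93.71 clip -0.075 radial -1.04 tang -1.69 fz 7.13 mom [-0.47  0.11 -0.04]
```

View pics/sw4.png

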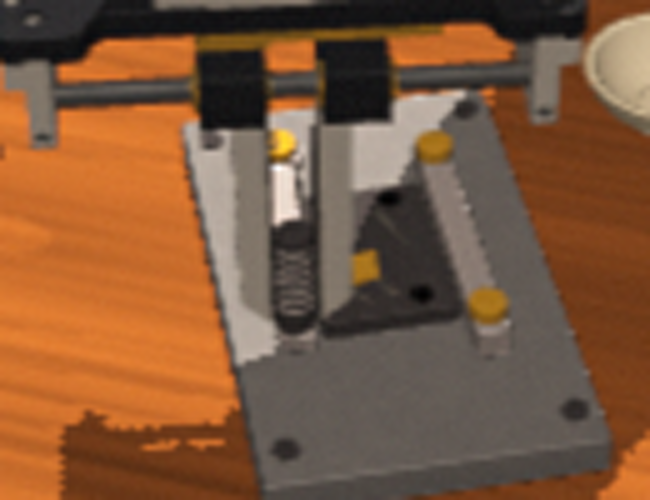

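Gap is now roughly 4 mm (plate corner at 464,310, fence face near 478,325). Smaller steps from here.

```bash
python3 -m inch '[[[0,0,0.12],[-0.0001,0.0002,0],0.01],[[0,0,0.12],[-0.0001,0.0002,0],0.01],[[0,0,0.12],[-0.0001,0.0002,0],0.01],[[0,0,0.12],[-0.0001,0.0002,0],0.01],[[0,0,0.12],[-0.0001,0.0002,0],0.01],[[0,0,0.12],[-0.0001,0.0002,0],0.01],[[0,0,0.12],[-0.0001,0.0002,0],0.01],[[0,0,0.12],[-0.0001,0.0002,0],0.01],[[0,0,0.12],[0,0.0002,0],0.01],[[0,0,0.12],[0,0.0002,0],0.01]]'
python3 st.py
```

```text
clock: 10.45
eef_pos: [606.7, -27.1, 42.5]
eef_rot: [-1.571, 0.001, 0.392]
wrist_force: [-1.1, -3.5, 7.1]
finger_gap: 13.5
r 93.75 clip -0.0531 radial -2.47 tang -2.66 fz 7.09 mom [-0.55  0.17 -0.01]
```

```bash
python3 -m inch '[[[0,0,0.06],[-0.00004,0.0001,0],0.01],[[0,0,0.06],[-0.00004,0.0001,0],0.01],[[0,0,0.06],[-0.00004,0.0001,0],0.01],[[0,0,0.06],[-0.00004,0.0001,0],0.01],[[0,0,0.06],[-0.00004,0.0001,0],0.01],[[0,0,0.06],[-0.00004,0.0001,0],0.01],[[0,0,0.06],[-0.00004,0.0001,0],0.01],[[0,0,0.06],[-0.00004,0.0001,0],0.01],[[0,0,0.06],[-0.00004,0.0001,0],0.01],[[0,0,0.06],[-0.00004,0.0001,0],0.01]]'
python3 st.py
```

```text
clock: 11.28
eef_pos: [606.3, -26.3, 42.5]
eef_rot: [-1.571, 0.001, 0.403]
wrist_force: [0.4, -5.4, 6.4]
finger_gap: 13.7
r 93.78 clip -0.0439 radial -1.9 tang -5.07 fz 6.42 mom [-0.8   0.01 -0.05]
```

```bash
python3 -m inch '[[[0,0,0.03],[-0.00002,0.00005,0],0.01],[[0,0,0.03],[-0.00002,0.00005,0],0.01],[[0,0,0.03],[-0.00002,0.00005,0],0.01],[[0,0,0.03],[-0.00002,0.00005,0],0.01],[[0,0,0.03],[-0.00002,0.00005,0],0.01],[[0,0,0.03],[-0.00002,0.00005,0],0.01],[[0,0,0.03],[-0.00002,0.00005,0],0.01],[[0,0,0.03],[-0.00002,0.00005,0],0.01],[[0,0,0],[0,0,0],0.01],[[0,0,0],[0,0,0],0.01]]'
python3 st.py
python3 - <<'E'
from h import *
from cell import imaging
c=imaging.camera("scene"); u,v=proj(c,[575,-15,30]).astype(int)
q=c["pixels"][max(v-38,0):v+38,u-50:u+50,::-1];cv2.imwrite("pics/sw5.png",cv2.resize(q,(800,608),interpolation=cv2.INTER_CUBIC)[:600])
E
```

```text
clock: 12.12
eef_pos: [606.2, -26.2, 42.5]
eef_rot: [-1.571, 0.001, 0.407]
wrist_force: [0.4, -6.1, 5.0]
finger_gap: 13.8
r 93.77 clip -0.042 radial -2.19 tang -5.69 fz 5.0 mom [-1.09 -0.11 -0.04]
```

View pics/sw5.png

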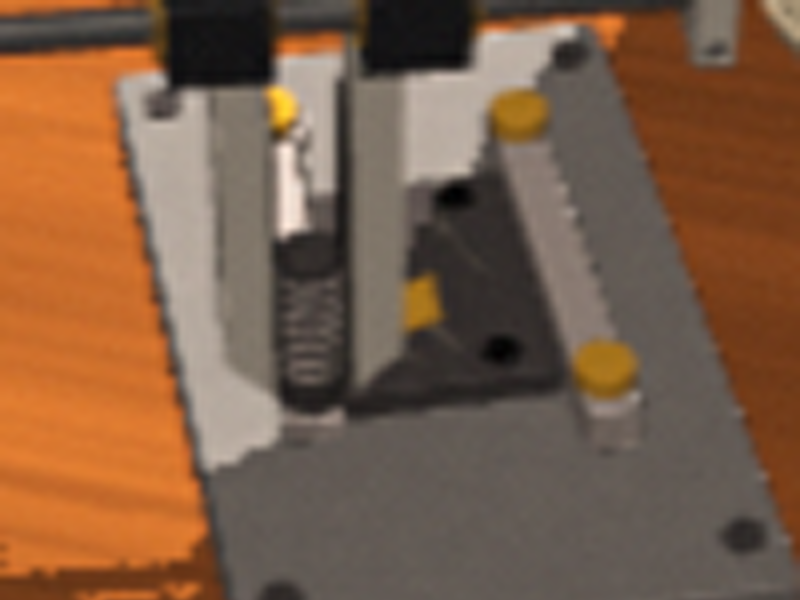

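The plate's back edge now lies along the fence (500,180 to 560,380) and resistance is rising: 2 → 5.7 N over about 1 mm commanded. It is home. I'll press on gently to about 8 N.

```bash
python3 -m inch '[[[0,0,0],[-0.00002,0.00005,0],0.01],[[0,0,0],[-0.00002,0.00005,0],0.01],[[0,0,0],[-0.00002,0.00005,0],0.01],[[0,0,0],[-0.00002,0.00005,0],0.01],[[0,0,0],[0,0,0],0.01],[[0,0,0],[0,0,0],0.01],[[0,0,0],[0,0,0],0.01],[[0,0,0],[0,0,0],0.01],[[0,0,0],[0,0,0],0.01],[[0,0,0],[0,0,0],0.01]]'
python3 st.py
```

```text
clock: 13.0
eef_pos: [606.2, -26.1, 42.5]
eef_rot: [-1.572, 0.001, 0.407]
wrist_force: [0.7, -6.8, 6.1]
finger_gap: 13.2
r 93.77 clip -0.0412 radial -2.21 tang -6.43 fz 6.08 mom [-1.28 -0.15  0.03]
```

```bash
python3 -m inch '[[[0,0,0],[-0.00002,0.00005,0],0.01],[[0,0,0],[-0.00002,0.00005,0],0.01],[[0,0,0],[-0.00002,0.00005,0],0.01],[[0,0,0],[-0.00002,0.00005,0],0.01],[[0,0,0],[0,0,0],0.01],[[0,0,0],[0,0,0],0.01],[[0,0,0],[0,0,0],0.01],[[0,0,0],[0,0,0],0.01],[[0,0,0],[0,0,0],0.01],[[0,0,0],[0,0,0],0.01]]'
python3 st.py
```

```text
clock: 13.83
eef_pos: [606.2, -26.0, 42.5]
eef_rot: [-1.572, 0.001, 0.407]
wrist_force: [1.6, -8.5, 5.4]
finger_gap: 13.4
r 93.77 clip -0.0401 radial -2.24 tang -8.38 fz 5.4 mom [-1.28 -0.18 -0.01]
```

```bash
python3 -m inch '[[[0,0,0],[0,0,0],0.01],[[0,0,0],[0,0,0],0.01],[[0,0,0],[0,0,0],0.01],[[0,0,0],[0,0,0],0.01],[[0,0,0],[0,0,0],0.01],[[0,0,0],[0,0,0],0.01],[[0,0,0],[0,0,0],0.01],[[0,0,0],[0,0,0],0.01],[[0,0,0],[0,0,0],0.01],[[0,0,0],[0,0,0],0.01]]'
python3 st.py
python3 - <<'E'
from h import *
from cell import imaging
c=imaging.camera("scene"); u,v=proj(c,[575,-5,25]).astype(int)
q=c["pixels"][max(v-30,0):v+30,u-40:u+40,::-1];cv2.imwrite("pics/sw6.png",cv2.resize(q,(800,600),interpolation=cv2.INTER_CUBIC))
E
```

```text
clock: 14.67
eef_pos: [606.2, -26.0, 42.5]
eef_rot: [-1.572, 0.001, 0.407]
wrist_force: [1.2, -8.1, 5.4]
finger_gap: 13.5
r 93.78 clip -0.0401 radial -2.41 tang -7.8 fz 5.41 mom [-1.36 -0.16 -0.01]
```

View pics/sw6.png

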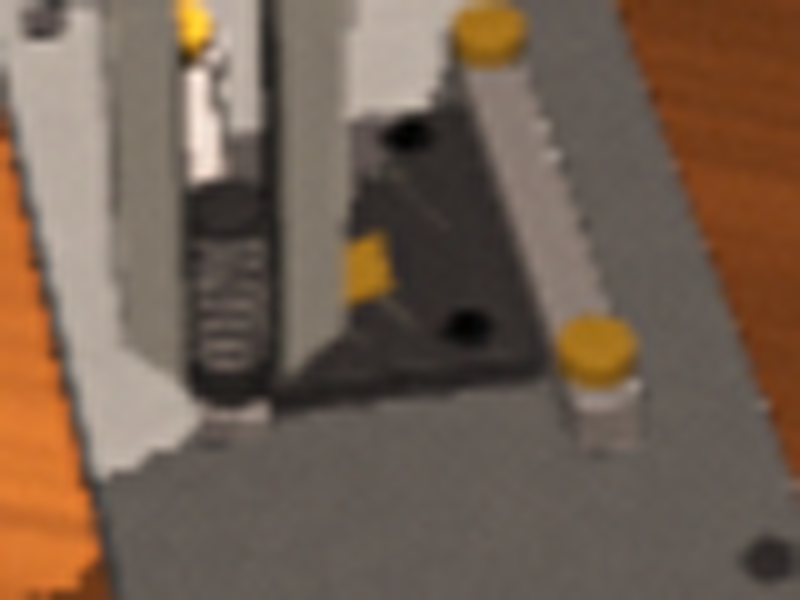

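The plate is flush along the fence, with no light between them from (465,95) to (545,350). The bead (370,270) sits on the plate, and about 8 N has held steadily. One more hold for margin, then plan the return arc.

```bash
python3 -m inch '[[[0,0,0],[0,0,0],0.01],[[0,0,0],[0,0,0],0.01],[[0,0,0],[0,0,0],0.01],[[0,0,0],[0,0,0],0.01],[[0,0,0],[0,0,0],0.01],[[0,0,0],[0,0,0],0.01],[[0,0,0],[0,0,0],0.01],[[0,0,0],[0,0,0],0.01],[[0,0,0],[0,0,0],0.01],[[0,0,0],[0,0,0],0.01]]'
python3 st.py
python3 - <<'E'
import h
from h import *
from scipy.optimize import least_squares
Q=np.array([[583.9,-135.5],[613.1,-77],[611.1,-39.5],[606.2,-26]])
r=least_squares(lambda c:np.hypot(*(Q-c).T)-95,PV);print(r.x,r.fun)
h.PV=r.x;d=Q[-1]-r.x;a=np.arctan2(d[1],d[0]);print(a-JA)
for s,e in((0,-.25),(-.25,-.65),(-.65,-1.05)):print(*plan(a+s,a+e,10))
E
```

```text
clock: 15.55
eef_pos: [606.2, -26.0, 42.5]
eef_rot: [-1.572, 0.001, 0.407]
wrist_force: [0.7, -7.5, 5.9]
finger_gap: 13.8
r 93.79 clip -0.0398 radial -2.54 tang -7.07 fz 5.93 mom [-1.3 -0.2 -0. ]
[519.45143446 -65.28466677] [ 0.30902696 -0.62149153  0.20666261  0.2291902 ]
-0.0567730036429725
-1.43 [[ 1.  -2.2]
 [ 0.9 -2.2]
 [ 0.8 -2.2]
 [ 0.8 -2.2]
 [ 0.7 -2.3]
 [ 0.7 -2.3]
 [ 0.6 -2.3]
 [ 0.6 -2.3]
 [ 0.5 -2.3]
 [ 0.4 -2.3]]
-2.29 [[ 0.6 -3.8]
 [ 0.4 -3.8]
 [ 0.3 -3.8]
 [ 0.1 -3.8]
 [-0.  -3.8]
 [-0.2 -3.8]
 [-0.3 -3.8]
 [-0.5 -3.8]
 [-0.6 -3.7]
 [-0.8 -3.7]]
-2.29 [[-0.9 -3.7]
 [-1.1 -3.6]
 [-1.2 -3.6]
 [-1.4 -3.5]
 [-1.5 -3.5]
 [-1.6 -3.4]
 [-1.8 -3.4]
 [-1.9 -3.3]
 [-2.  -3.2]
 [-2.2 -3.1]]
```

```bash
python3 -m inch '[[[0,0,-1.4],[0.001,-0.0022,0],0.01],[[0,0,-1.4],[0.0009,-0.0022,0],0.01],[[0,0,-1.4],[0.0008,-0.0022,0],0.01],[[0,0,-1.4],[0.0008,-0.0022,0],0.01],[[0,0,-1.4],[0.0007,-0.0023,0],0.01],[[0,0,-1.4],[0.0007,-0.0023,0],0.01],[[0,0,-1.4],[0.0006,-0.0023,0],0.01],[[0,0,-1.4],[0.0006,-0.0023,0],0.01],[[0,0,-1.4],[0.0005,-0.0023,0],0.01],[[0,0,-1.4],[0.0004,-0.0023,0],0.01]]'
python3 st.py
```

```text
clock: 16.38
eef_pos: [612.9, -47.5, 42.5]
eef_rot: [-1.57, 0.001, 0.162]
wrist_force: [-1.1, 0.7, 6.8]
finger_gap: 13.7
r 93.38 clip -0.2809 radial -0.92 tang 0.95 fz 6.75 mom [ 0.06  0.12 -0.  ]
```

```bash
python3 -m inch '[[[0,0,-2.3],[0.0006,-0.0038,0],0.01],[[0,0,-2.3],[0.0004,-0.0038,0],0.01],[[0,0,-2.3],[0.0003,-0.0038,0],0.01],[[0,0,-2.3],[0.0001,-0.0038,0],0.01],[[0,0,-2.3],[0,-0.0038,0],0.01],[[0,0,-2.3],[-0.0002,-0.0038,0],0.01],[[0,0,-2.3],[-0.0003,-0.0038,0],0.01],[[0,0,-2.3],[-0.0005,-0.0038,0],0.01],[[0,0,-2.3],[-0.0006,-0.0037,0],0.01],[[0,0,-2.3],[-0.0008,-0.0037,0],0.01]]'
python3 st.py
```

```text
clock: 17.22
eef_pos: [612.4, -85.5, 42.5]
eef_rot: [-1.571, 0.0, -0.241]
wrist_force: [3.7, -0.7, 4.9]
finger_gap: 13.2
r 93.04 clip -0.6916 radial 3.77 tang 0.09 fz 4.94 mom [-0.14 -0.62  0.02]
```

```bash
python3 -m inch '[[[0,0,-2.3],[-0.0009,-0.0037,0],0.01],[[0,0,-2.3],[-0.0011,-0.0036,0],0.01],[[0,0,-2.3],[-0.0012,-0.0036,0],0.01],[[0,0,-2.3],[-0.0014,-0.0035,0],0.01],[[0,0,-2.3],[-0.0015,-0.0035,0],0.01],[[0,0,-2.3],[-0.0016,-0.0034,0],0.01],[[0,0,-2.3],[-0.0018,-0.0034,0],0.01],[[0,0,-2.3],[-0.0019,-0.0033,0],0.01],[[0,0,-2.3],[-0.002,-0.0032,0],0.01],[[0,0,-2.3],[-0.0022,-0.0031,0],0.01]]'
python3 st.py
```

```text
clock: 18.05
eef_pos: [597.1, -120.2, 42.6]
eef_rot: [-1.571, -0.001, -0.642]
wrist_force: [5.8, -4.1, 2.7]
finger_gap: 13.3
r 93.11 clip -1.1027 radial 7.07 tang 0.04 fz 2.69 mom [-0.91 -1.1   0.09]
```

```bash
python3 -m inch '[[[0,0,0],[0,0,0],0.04],[[0,0,0],[0,0,0],0.04],[[0,0,0],[0,0,0],0.04],[[0,0,0],[0,0,0],0.04],[[0,0,0],[0,0,0],0.04],[[0,0,0],[0,0,0],0.04],[[0,0,0],[0,0,0],0.04],[[0,0,0],[0,0,0.003],0.04],[[0,0,0],[0,0,0.006],0.04],[[0,0,0],[0,0,0.008],0.04]]'
python3 -m inch '[[[0,0,0],[0,0,0.012],0.04],[[0,0,0],[0,0,0.015],0.04],[[0,0,0],[0,0,0.015],0.04],[[0,0,0],[0,0,0.015],0.04],[[0,0,0],[0,0,0.015],0.04],[[0,0,0],[0,0,0.015],0.04],[[0,0,0],[0,-0.01,0.015],0.04],[[0,0,0],[0,-0.02,0],0.04],[[0,0,0],[0,-0.025,0],0.04],[[0,0,0],[0,-0.025,0],0.04]]'
python3 -m inch '[[[0,0,0],[-0.01,-0.025,0],0.04],[[0,0,0],[-0.01,-0.025,0],0.04],[[0,0,0],[-0.01,-0.025,0],0.04],[[0,0,0],[-0.01,-0.025,0],0.04],[[0,0,0],[-0.01,-0.025,0],0.04],[[0,0,0],[-0.01,-0.025,0],0.04],[[0,0,0],[-0.01,-0.025,0],0.04],[[0,0,0],[-0.01,-0.025,0],0.04],[[0,0,0],[0,0,0],0.04],[[0,0,0],[0,0,0],0.04]]'
python3 - <<'E'
from h import *
from cell import imaging
c=imaging.camera("top");np.savez("pics/top1.npz",**c)
cv2.imwrite("pics/top1.png",cv2.resize(c["pixels"][170:320,265:465,::-1],None,fx=4,fy=4,interpolation=cv2.INTER_CUBIC))
E
```

```text
clock: 18.88
eef_pos: [596.7, -119.6, 59.8]
eef_rot: [-1.571, 0.001, -0.64]
wrist_force: [-0.1, -0.4, -0.7]
finger_gap: 39.8
clock: 19.72
eef_pos: [597.0, -200.4, 163.3]
eef_rot: [-1.57, -0.002, -0.64]
wrist_force: [0.2, -0.4, 0.6]
finger_gap: 39.8
clock: 20.55
eef_pos: [516.3, -400.6, 162.4]
eef_rot: [-1.571, -0.001, -0.643]
wrist_force: [-0.0, 1.2, -0.0]
finger_gap: 40.4
```

View pics/top1.png

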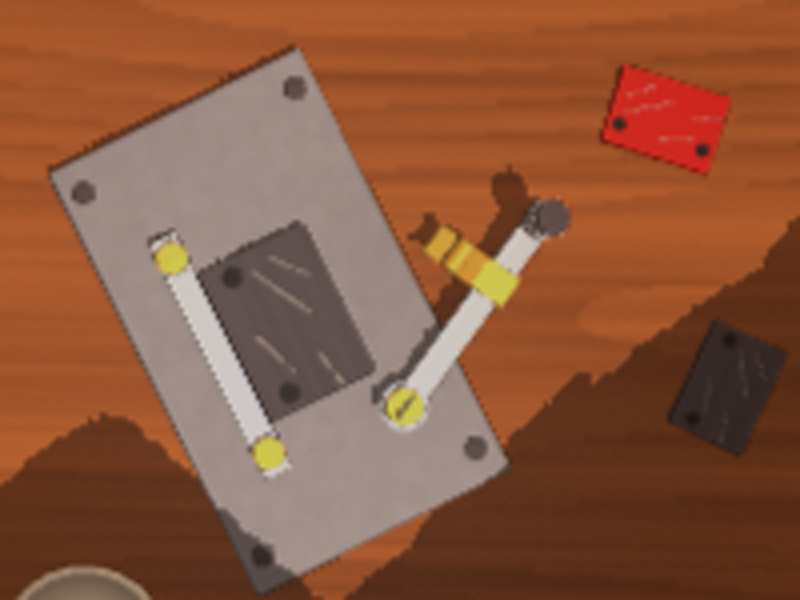

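The plate lies flush along the fence with no gap: its near edge (300,222)–(375,371) has slope 1.99 against 2.0 for the fence. The clip is clear with the post at (550,218), and the nearby objects visible in the crop look unmoved.

```bash
python3 - <<'E'
from h import *
from cell import ticket
c=np.load("pics/top1.npz");c0=np.load("pics/top0.npz")
R=np.array([[np.cos(JA),-np.sin(JA)],[np.sin(JA),np.cos(JA)]]);tj=lambda p:R.T@(p-np.array([556.7,-14.3]))
A,B=(tj(cr(c,*p,24)) for p in((375,371),(300,222)));print("near edge",A,B,"back y",(A[1]+B[1])/2+50,"angle",np.arctan2(*(B-A)[::-1]))
q=tj(cr(c,550,218,73.5))-[-55,-30];print("clip",np.arctan2(q[1],q[0]))
d=np.abs(c["depth"].astype(float)-c0["depth"])>6
for n,(y,x) in dict(wrench=(144,299),ferrule=(238,251),dish=(332,286)).items():print(n,d[y-25:y+25,x-25:x+25].sum())
print(ticket.sign_off())
E
```

```text
near edge [-37.52221834 -25.73874639] [ 32.25775923 -25.76263362] back y 24.249309994337516 angle -0.0003423221962139552
clip -1.0945066595341828
wrench 87
ferrule 75
dish 65
the job is handed in; nothing more can be done
None
```

The job is done and handed in at about 21 s of the 72 s allowed; the sign-off reports no verdict.

I gripped the clip by its post and swung it on, so the leaf rode up onto the plate and the roller slid the plate to the fence. I felt the stop at a clip angle of about -0.05. I pressed there with about 7–8 N at the post for roughly 2 s, then swung the clip back, let go and moved the arm away.

Last checks, from the final top picture:
- **Plate:** it is parallel to the fence within 0.001 rad. Its back edge measures y 24.2 mm against a fence face at about 23 mm. That is physically 1 mm too far, so it is calibration error; the plate is flush, with no visible gap.
- **Clip:** it stands at about -1.09 rad, clear of the -0.75 needed.
- **Robot:** wrist force is at noise level, so it touches nothing.

Two things I could not confirm:
- **Bystanders:** my depth comparison flagged 65–87 changed pixels around each one, similar in number for all three. I read that as edge noise, because the arm passed well above them, but I did not check each position separately.
- **Fence force:** I did not measure it directly. From the lever ratio I estimate 11–15 N, under the 20 N limit.

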